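# Transfer a painted box car on its hanger from the spraying rail to the drying rail

### The arm

A 6-joint arm with a two-finger parallel gripper is mounted at the origin on the work surface; the furniture and walls round the work are solid. World frame = base frame: x ahead of the robot, y to its left, z up, the work surface at z = 0. Lengths are in m, angles in rad, forces in N, time in s.
With the tool pointing down it reaches from about 0.25 to 0.775 m from the base axis. Payload 4 kg.
Tool frame: the origin (TCP) lies at the very end of the fingers, on their centre line; the grasp point (between the pads) lies 19 mm behind it (robot.hold_point_z is the distance from the TCP to the grasp point, in m); z points along the fingers, y is the line along which they close (so a half turn about z gives the same grasp; the last joint's range is limited). The gripper opens to 94 mm and grips with 3 to 60 N. Pads are 16 mm wide; open, the fingers measure 119 mm over their backs; the gripper's body (75 mm by 177 mm) begins 78 mm behind the grasp point.
Start: joints at [-1.235, 0.087, 1.371, -0, 1.684, -0.103], TCP at [0.234, -0.498, 0.206] pointing down, gripper open.
Joint ranges: [-3.1, 3.1], [-0.76, 2.03], [0.27, 2.55], [-1.08, 4.22], [0.17, 2.65], [-2.57, 2.57]. Speed limits (rad/s): [2.79, 2.79, 3.14, 3.14, 3.14, 3.14].

### API

Orientations are given as [roll, pitch, yaw] about the fixed x, y, z axes, in that order (R = Rz(yaw) Ry(pitch) Rx(roll)).
In Python, from bench import robot gives the robot as it stands.
- The arm moves only by the tool carry_out, never from a script. Its argument "steps" is a list of rows, each a list of 3 entries, a list of its own where there are three numbers: the shift along the tool's x, y, z in m, then the turn about the tool's z in units of 10 degrees (1.0 is 10 degrees), then the closure, from -1 (fully open) to 1 (shut). In form: [[[tx, ty, tz], roll, jaw], ...]. A call has 1 to 10 rows; each row is the pose to reach, as a shift and turn from the pose commanded when the call began, along the tool's axes at that moment; what a row does not reach only later rows make up. A row lasts 1/8 s, in which the tool goes at most 62.5 mm and 10.7 degrees, less where a joint would pass 70% of its speed; a pose out of reach is approached as far as the arm can. A call with a gripper value outside its range is refused whole. The fingers move at their own pace and stop on an object; the grip force is fixed at half the most. Time passes only in rows, so rows that repeat a pose let the fingers close. It gives the time, the measured TCP pose, the force, the opening and the grip force at its end, in the units of the state.
- robot.get_obs(): the state, without advancing time (a new reading comes with each control period).
- robot.snapshot(name): name is "side" or "top"; returns a dict with "image" (400x640x3 uint8, red, green, blue), "z_map" (400x640 float32, m along the optical axis (not along the pixel's ray), 0 where there is no reading), "mtx" (3x3 intrinsics, pixels), "R" (3x3) and "t" (3): a world point X has camera coordinates R X + t. Camera axes: x right, y down, z forward; pixel columns grow to the right and rows downward; lengths in m; the calibration is good to about 2 mm. A picture is of the moment at which its call begins.
- robot.close_job(): hands the job in; it is judged then, once.
The state is a dict: "time": time; "joint_positions": joint angles; "qvel": joint speeds; "joint_torque": joint torques, N m; "tool_pos": TCP position; "ee_rot": TCP orientation; "wrist_force": force on the tool from outside, world axes, zero at the start; "wrist_torque": the same for the moment, N m; "width": finger opening in m; "finger_force": force on a finger pad.
Only numpy, scipy, OpenCV 4.12 (cv2) and the standard library are available. Lean on these libraries where they do the work, as an engineer would, in place of code of your own. Each camera call takes 0.05 s, during which the arm holds its last target. There are 200 camera calls.

### The job

The freshly painted box car hangs in its wire hanger on the rail of the spraying stand. Holding the hanger by its black grip only, lift it over the end stop of that rail, bring its shoe in over the end stop of the drying stand's rail and set it down gently on the clear rail behind it, then slide it along the rail through the spring keeper until it hangs free in the bay between the keeper and the fixed collar, and let go. Do not jolt, ram or drop it, do not touch the wet car, and leave the other things where they are.

Things in the scene. Friction and masses are not known exactly. Their poses are not given: they have to be found in the camera images.
- hanger: Carrier, 0.3 kg with car. Origin: middle of the underside of its flat shoe (44 mm long in x, 16 wide, 7 thick), which lies on the rail top; x along the rail, z up; same both ways round. Under the shoe's middle a closed loop, 14 mm long in x, opening 15 wide and 26 high, surrounds the rail, so it comes off only over the tip. The shoe's noses reach 15 mm past the loop at each end.
- box_car: Freshly painted red-brown box car, 153 mm long, 46 wide, 66 high, fixed in the hanger's wire cradle, its length along the hanger's x, its roof 54 mm below the shoe. Origin: under its middle at wheel level, about 121 mm below the hanger's origin. Not to be touched.
- spray_stand: Stand screwed to the table: grey foot (radius 52 mm), post, level rail to one side. Origin: middle of the foot's underside; x points along the rail from the post to its free tip at x = 250 mm, z up. Rail: steel bar 10 mm wide (centred on y = 0) and 10 high, top 160 mm above the origin; x = 244 to 250 is an end stop 9 mm above the rail top. The hanger starts here, x = 105 to 165.
- dry_stand: Second stand, like the first: origin under the post, x along the rail to its tip at x = 250 mm, same 10 x 10 mm rail and same 9 mm end stop at x = 244 to 250. Its post is telescopic: the rail top is 153 to 167 mm above the origin, not measured: look or feel. A fixed collar, 12 mm above the rail top, has its face at x = 85. Home in the bay the hanger's origin is at x = 107 to 115.
- keeper (a joint): Spring dog in the drying rail: 6 mm wide, hinged at x = 162 mm (dry_stand), sloping up toward the post to a blunt end at x = 137, 5 mm above the rail top. 0 = up, 0.27 rad = flush. A shoe slid in along the rail top presses it down (1 to 2 N) and it springs up behind the shoe. The bay is the 52 mm between its end and the collar. From the end stop to the hinge the rail is clear.
- paint_jar_a: Bystander: small paint jar with green label, white lid, 35 mm wide, 45 mm high, standing; origin under its middle.
- paint_jar_b: Bystander: small paint jar with brown label, white lid, 35 mm wide, 45 mm high, standing; origin under its middle.
- film_can: Bystander: black film canister, 35 mm wide, 54 mm high, standing; origin under its middle.
- pliers: Bystander: long-nose pliers with blue handles lying flat, 170 mm long in y, 47 mm wide, 10 mm high; origin under the middle.
- hanger_grip (a point): Middle of the black grip on top of the hanger, 34 mm above the hanger's origin: a block 30 mm (hanger's x) by 14 mm (y) by 30 mm high. There is nothing above it.
There are look-alikes about, which are no part of the job. What is shaped like the hanger but green is not meant.

How it is judged:
By the outcome, as a careful person would: the job done as asked, in the order asked, and still so for the second after the job is handed in, with the robot touching nothing.
It also fails if it takes over 64 s, if anything falls off the work surface, if the arm or the gripper's body presses on something with over 40 N, if the wrist force passes 120 N, or if a joint passes its speed limit or range.

## Working session

There is one attempt and no reset: what is moved stays moved. The work goes in short steps, Python scripts to look and compute and a tool call to move; the robot and the scene stay as the last step left them, time stands still between calls to the robot, and variables do not carry over. Pictures are saved under pics/ and viewed, at most 10 in all, crops included, and the job is handed in when it is done.

Besides the shell and the picture viewer there is one more tool, called after "Request:" as name([rows], argument=value, ...), one row to a line, values as JSON. carry_out: Moves the arm, as the interface text tells. Its arguments: {"type":"object","properties":{"steps":{"type":"array","items":{"type":"array"}}},"required":["steps"]}

```bash
mkdir -p pics; ls
python3 - <<'E'
from bench import robot
import cv2,pickle
d={}
for n in("top","side"):
    s=robot.snapshot(n);d[n]=s
    cv2.imwrite(f"pics/{n}0.png",s["image"][:,:,::-1])
    print(n,s["mtx"].round(1).tolist(),s["R"].round(3).tolist(),s["t"].round(3).tolist())
pickle.dump(d,open("s0.pkl","wb"))
o=robot.get_obs();print(o)
E
```

```text
pics
top [[459.0, 0.0, 322.9], [0.0, 459.0, 202.7], [0.0, 0.0, 1.0]] [[0.033, -0.999, 0.002], [-0.979, -0.033, -0.201], [0.201, 0.004, -0.98]] [-0.02, 0.576, 1.154]
side [[408.2, 0.0, 316.0], [0.0, 408.2, 199.8], [0.0, 0.0, 1.0]] [[-0.96, -0.28, 0.005], [-0.128, 0.422, -0.897], [0.249, -0.862, -0.441]] [0.52, 0.188, 1.14]
{'time': 0.1, 'joint_positions': array([-1.23510514e+00,  8.78462113e-02,  1.37208927e+00, -1.73672558e-05,
        1.68360266e+00, -1.03135517e-01]), 'qvel': array([-2.31921277e-03, -1.54485549e-03, -5.72671470e-03, -6.15818409e-05,
       -3.11261201e-04, -2.74724437e-04]), 'joint_torque': array([ 2.06676777e-03, -3.41255736e+01, -3.03299797e+01,  7.21103651e-02,
        3.04861239e-02, -8.91326590e-05]), 'tool_pos': array([ 0.23349134, -0.49743078,  0.20444732]), 'ee_rot': array([-3.13965572e+00, -1.83125039e-04,  4.38824587e-01]), 'wrist_force': array([-0.56425018,  0.24080098,  0.34491162]), 'wrist_torque': array([-0.01039575, -0.03604757,  0.03257705]), 'finger_force': 0.0, 'width': 0.09362680062212535}
```

View pics/top0.png

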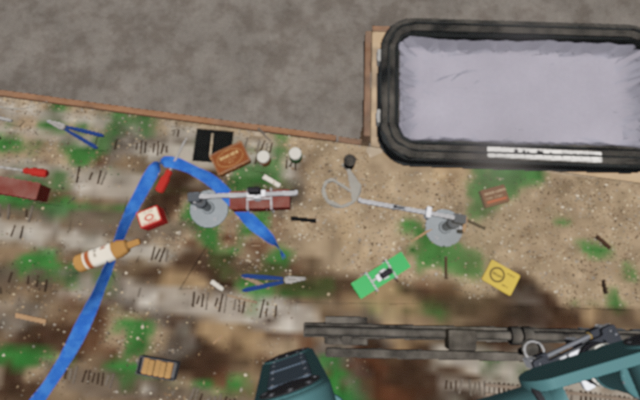

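View pics/side0.png

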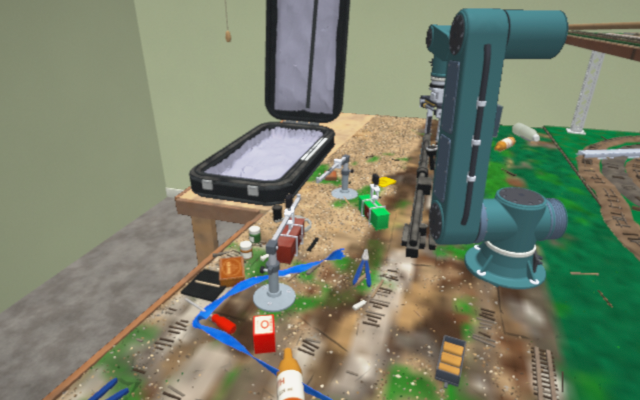

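Top view: the spray stand's foot is at (208,210), with its rail running to about (297,192), and a hanger with the red-brown car at (255,192). The dry stand's foot is at (445,228), with its rail tip at about (358,202).

Candidates: a hanger with a black grip and red-brown car at (255,192), and a green look-alike at (383,272) standing on the table. The first fits, because it hangs on the spray rail and its car is red-brown. I'll confirm it in a crop and measure.

```bash
cat > h.py <<'E'
import numpy as np,cv2
def cloud(s):
    z=s["z_map"].astype(float);v,u=np.mgrid[:400,:640];K=s["mtx"]
    c=np.stack([(u-K[0,2])/K[0,0]*z,(v-K[1,2])/K[1,1]*z,z],-1)
    P=(c-s["t"])@s["R"];P[z==0]=np.nan
    return P
def plane(s,u,v,h):
    d=s["R"].T@np.linalg.solve(s["mtx"],[u,v,1.]);o=-s["R"].T@s["t"]
    return o+d*(h-o[2])/d[2]
def proj(s,X):
    c=s["R"]@np.asarray(X,float)+s["t"];p=s["mtx"]@c;return p[:2]/p[2]
E
python3 - <<'E'
from h import *
import pickle
d=pickle.load(open("s0.pkl","rb"));t=d["top"];si=d["side"]
P=cloud(t)
for n,(u0,u1,v0,v1) in dict(spray=(180,310,170,235),dry=(345,475,190,250)).items():
    Q=P[v0:v1,u0:u1];I=t["image"][v0:v1,u0:u1].astype(int)
    z=Q[...,2]
    print(n,"table z",np.nanmedian(z))
    m=(z>.14)&(z<.18);X=Q[m];print(m.sum(),X.min(0).round(3),X.max(0).round(3))
    l=cv2.fitLine(X[:,:2].astype(np.float32),cv2.DIST_HUBER,0,.001,.001).ravel();print("line",l.round(4), "ang",np.degrees(np.arctan2(l[1],l[0])))
    a=(X[:,:2]-l[2:])@l[:2];h=np.arange(a.min(),a.max()+.01,.01)
    for lo in h:
        k=(a>=lo)&(a<lo+.01)
        if k.sum():print(round(lo,3),k.sum(),(l[2:]+l[:2]*(lo+.005)).round(3),np.percentile(X[k,2],[10,50,90]).round(4))
    m=z>.18;X=Q[m]
    if len(X):print("high",len(X),X.mean(0).round(4),X.min(0).round(4),X.max(0).round(4))
    # foot disc z~0.005-0.03
    m=(z>.004)&(z<.03)&(abs(I[...,0]-I[...,2])<25)&(I[...,0]>110);X=Q[m];print("foot",m.sum(),np.median(X,0).round(3),X.min(0).round(3),X.max(0).round(3))
a=cv2.resize(t["image"][165:255,170:320],(600,360),interpolation=cv2.INTER_CUBIC)
b=cv2.resize(si["image"][180:315,230:400],(302,240),interpolation=cv2.INTER_CUBIC)
c=cv2.resize(t["image"][185:250,345:475],(480,240),interpolation=cv2.INTER_CUBIC)
o=np.zeros((600,790,3),np.uint8);o[:360,:600]=a;o[360:,:302]=b;o[360:,306:786]=c
cv2.imwrite("pics/c1.png",o[:,:,::-1])
E
```

```text
spray table z 0.009800403377479255
595 [0.547 0.064 0.141] [0.581 0.327 0.178]
line [ 0.0708 -0.9975  0.5653  0.2101] ang -85.94109
-0.117 44 [0.557 0.322] [0.1584 0.1669 0.1694]
-0.107 45 [0.558 0.312] [0.1586 0.166  0.17  ]
-0.097 45 [0.559 0.302] [0.1561 0.1665 0.1683]
-0.087 23 [0.559 0.292] [0.1614 0.1678 0.1702]
-0.077 23 [0.56  0.282] [0.1612 0.1671 0.17  ]
-0.067 18 [0.561 0.272] [0.1628 0.1674 0.1694]
-0.057 15 [0.562 0.262] [0.1642 0.1675 0.1695]
-0.047 22 [0.562 0.252] [0.1641 0.1661 0.1701]
-0.037 18 [0.563 0.242] [0.1636 0.1666 0.1695]
-0.027 23 [0.564 0.233] [0.1642 0.1671 0.1693]
-0.017 22 [0.564 0.223] [0.1605 0.168  0.1696]
-0.007 20 [0.565 0.213] [0.1587 0.1666 0.1702]
0.003 16 [0.566 0.203] [0.1646 0.1668 0.1701]
0.013 16 [0.567 0.193] [0.1652 0.1673 0.1697]
0.023 18 [0.567 0.183] [0.1669 0.1721 0.1754]
0.033 9 [0.568 0.173] [0.1709 0.1751 0.1767]
0.043 26 [0.569 0.163] [0.1472 0.1722 0.1768]
0.053 19 [0.569 0.153] [0.1495 0.1728 0.1764]
0.063 27 [0.57  0.143] [0.1687 0.1742 0.1765]
0.073 16 [0.571 0.133] [0.1646 0.1669 0.1689]
0.083 18 [0.572 0.123] [0.1623 0.166 
[... 1251 characters left out ...]
.023 17 [ 0.548 -0.202] [0.1566 0.1579 0.1611]
0.033 20 [ 0.549 -0.192] [0.1529 0.1602 0.1641]
0.043 21 [ 0.551 -0.182] [0.154  0.1595 0.1609]
0.053 22 [ 0.552 -0.172] [0.1537 0.157  0.159 ]
0.063 19 [ 0.554 -0.162] [0.155  0.1583 0.1601]
0.073 20 [ 0.555 -0.152] [0.1544 0.1583 0.1605]
0.083 19 [ 0.557 -0.142] [0.1535 0.1575 0.1616]
0.093 18 [ 0.558 -0.132] [0.1552 0.1579 0.1604]
0.103 20 [ 0.56  -0.123] [0.1534 0.1582 0.1602]
0.113 20 [ 0.561 -0.113] [0.1545 0.1582 0.1599]
0.123 20 [ 0.563 -0.103] [0.1544 0.1584 0.1609]
0.133 18 [ 0.564 -0.093] [0.1546 0.1579 0.1626]
0.143 13 [ 0.566 -0.083] [0.1496 0.1657 0.1687]
foot 900 [ 0.521 -0.315  0.011] [ 0.477 -0.379  0.004] [ 0.626 -0.061  0.03 ]
```

View pics/c1.png

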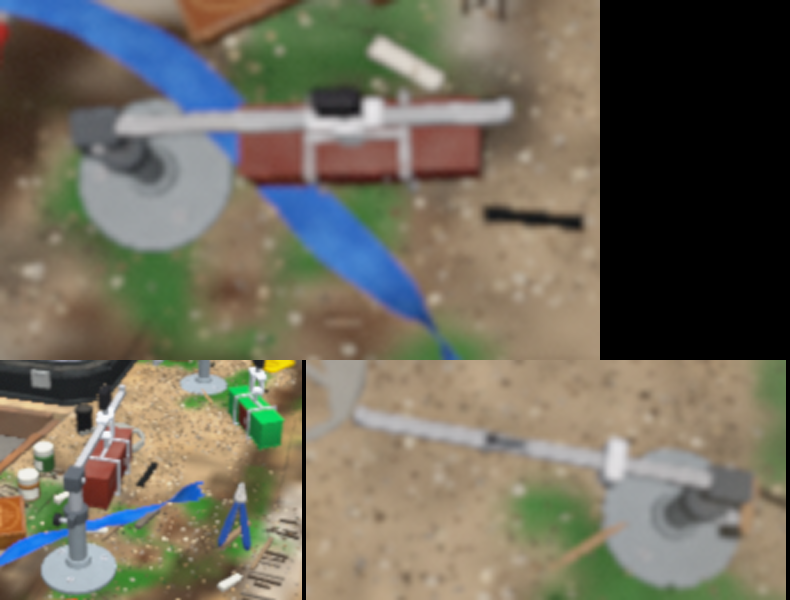

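The crop confirms it: the red-brown car hangs under the hanger with the black grip on the spray rail (grip at crop (336,102)), while the green one stands on the table. Next I refine the rail axes and the obstacles.

```bash
cat >> h.py <<'E'
def rail(s,p0,p1,zr,P=None,hw=.012,tol=.004):
    # rail-top pixels near world segment p0-p1 at height zr; returns line fit point,dir(xy), offsets
    P=cloud(s) if P is None else P
    p0=np.array(p0);p1=np.array(p1);L=np.linalg.norm(p1-p0);e=(p1-p0)/L;n=np.array([-e[1],e[0]])
    d=P[...,:2]-p0;a=d@e;b=d@n
    m=(a>0)&(a<L)&(abs(b)<hw)&(abs(P[...,2]-zr)<tol)
    v,u=np.nonzero(m)
    X=np.array([plane(s,i,j,zr)[:2] for i,j in zip(u,v)])
    l=cv2.fitLine(X.astype(np.float32),cv2.DIST_HUBER,0,.001,.001).ravel()
    if l[:2]@e<0:l[:2]*=-1
    return l,np.median(P[m][:,2]),len(X)
E
python3 - <<'E'
from h import *
import pickle
d=pickle.load(open("s0.pkl","rb"))
for n in d:
    s=d[n];P=cloud(s);print(n,"cam",(-s["R"].T@s["t"]).round(3))
    for nm,a,b,z in(("spray",(.562,.262),(.5755,.075),.167),("dry-in",(.5495,-.192),(.565,-.09),.158),("dry-out",(.531,-.31),(.5375,-.265),.158),("dry",(.531,-.31),(.565,-.09),.158)):
        l,zz,N=rail(s,a,b,z,P)
        ang=np.degrees(np.arctan2(l[1],l[0]));mid=(a[1]+b[1])/2
        print(nm,N,"ang",ang.round(2),"x at y=%.3f"%mid,(l[2]+l[0]/l[1]*(mid-l[3])).round(4),"z",zz.round(4))
    for k,(x,y) in dict(t1=(.45,.15),t2=(.45,-.2),t3=(.6,0.02)).items():
        m=np.hypot(P[...,0]-x,P[...,1]-y)<.02;print(k,m.sum(),np.nanmedian(P[m][:,2]).round(4) if m.any() else None)
t=d["top"];P=cloud(t)
# obstacles: everything z 0.03-0.14 or above in x .4-.75,y -.4..0.4, connected comps
m=((P[...,2]>.03)&(P[...,0]>.4)&(P[...,0]<.8)&(abs(P[...,1])<.4)).astype(np.uint8)
k,L,st,c=cv2.connectedComponentsWithStats(m)
for i in range(1,k):
    if st[i,4]>15:
        X=P[L==i];print(c[i].round(0),st[i,4],X.min(0).round(3),X.max(0).round(3))
E
```

```text
top cam [ 0.332 -0.006  1.246]
spray 247 ang -85.91 x at y=0.169 0.5694 z 0.1673
dry-in 181 ang 81.21 x at y=-0.141 0.5573 z 0.1583
dry-out 79 ang 82.63 x at y=-0.287 0.5354 z 0.158
dry 363 ang 81.51 x at y=-0.200 0.5485 z 0.1582
t1 166 0.0035
t2 155 0.0074
t3 159 0.006
side cam [0.24  1.049 0.668]
spray 122 ang -85.97 x at y=0.169 0.5669 z 0.1671
dry-in 47 ang 83.08 x at y=-0.141 0.5535 z 0.1586
dry-out 9 ang 97.5 x at y=-0.287 0.5287 z 0.1582
dry 89 ang 81.75 x at y=-0.200 0.5449 z 0.1582
t1 108 0.0037
t2 97 0.0187
t3 0 None
[425. 146.] 2921 [ 0.696 -0.4    0.03 ] [ 0.8   -0.136  0.097]
[229. 157.] 793 [0.649 0.207 0.03 ] [0.75  0.317 0.043]
[295. 154.] 144 [0.696 0.066 0.031] [0.73  0.097 0.057]
[263. 157.] 143 [0.683 0.151 0.03 ] [0.716 0.185 0.058]
[349. 160.] 142 [ 0.682 -0.084  0.03 ] [ 0.715 -0.051  0.058]
[240. 197.] 2130 [0.539 0.064 0.03 ] [0.672 0.398 0.222]
[424. 214.] 817 [ 0.502 -0.355  0.032] [ 0.571 -0.084  0.172]
[274. 246.] 42 [0.431 0.097 0.03 ] [0.478 0.155 0.043]
[393. 264.] 436 [ 0.4   -0.229  0.05 ] [ 0.454 -0.124  0.173]
```

Request:
carry_out([
  [[0,0,-0.05],0,-1],
  [[0,0,-0.1],0,-1],
  [[0.04,-0.03,-0.11],-0.7,-1],
  [[0.085,-0.066,-0.11],-1.5,-1],
  [[0.13,-0.1,-0.11],-2.3,-1],
  [[0.175,-0.136,-0.11],-3.1,-1],
  [[0.22,-0.17,-0.11],-3.9,-1],
  [[0.265,-0.206,-0.11],-4.7,-1],
  [[0.31,-0.24,-0.11],-5.5,-1],
  [[0.35,-0.27,-0.11],-6.0,-1],
])

```text
time: 1.35
tool_pos: [0.4362, -0.1028, 0.3151]
ee_rot: [-3.141, -0.0, 1.49]
wrist_force: [-0.1, -0.1, 0.6]
width: 0.0942
finger_force: 0.0
```

Request:
carry_out([
  [[0.05,0.02,0],-0.4,-1],
  [[0.1,0.04,0],-0.894,-1],
  [[0.15,0.06,0],-0.894,-1],
  [[0.2,0.08,0],-0.894,-1],
  [[0.245,0.098,0],-0.894,-1],
  [[0.27,0.108,0],-0.894,-1],
  [[0.275,0.11,0],-0.894,-1],
  [[0.275,0.11,0],-0.894,-1],
  [[0.275,0.11,0],-0.894,-1],
])

```text
time: 2.48
tool_pos: [0.5684, 0.1587, 0.3158]
ee_rot: [3.141, 0.0, 1.641]
wrist_force: [-0.1, -0.3, -0.4]
width: 0.0939
finger_force: 0.0
```

Request:
carry_out([
  [[0.002,0,0.04],0,-1],
  [[0.002,0,0.08],0,-1],
  [[0.002,0,0.105],0,-0.5],
  [[0.002,0,0.118],0,-0.2],
  [[0.002,0,0.125],0,0.1],
  [[0.002,0,0.128],0,0.3],
  [[0.002,0,0.128],0,0.4],
  [[0.002,0,0.128],0,0.4],
  [[0.002,0,0.128],0,0.4],
])

```text
time: 3.6
tool_pos: [0.5688, 0.162, 0.1881]
ee_rot: [3.141, -0.0, 1.642]
wrist_force: [-0.6, 0.7, -0.6]
width: 0.0292
finger_force: 0.0
```

Run:
```python
from bench import robot
from h import *
ims=[]
for n,(u0,u1,v0,v1) in dict(top=(210,310,150,225),side=(250,330,180,270)).items():
    s=robot.snapshot(n);ims.append(cv2.resize(s["image"][v0:v1,u0:u1],(400,450),interpolation=cv2.INTER_CUBIC))
cv2.imwrite("pics/g1.png",np.hstack(ims)[:,:,::-1]);o=robot.get_obs();print(o["tool_pos"],o["width"])
```

```text
[0.56870984 0.16197611 0.18776094] 0.028523818080463424
```

View pics/g1.png

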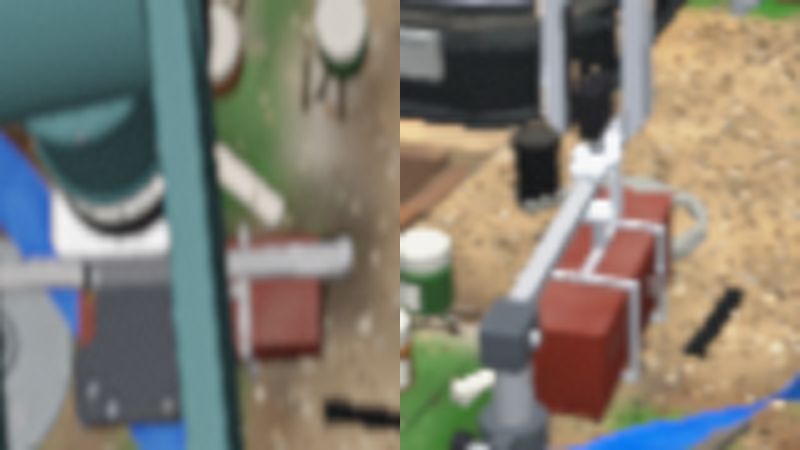

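Side crop: the fingers (x≈552 and 637) straddle the black grip (x≈596, y 70–140) and are centred to about 1 mm. Closing slowly.

Request:
carry_out([
  [[0,0,0],0,0.5],
  [[0,0,0],0,0.6],
  [[0,0,0],0,0.66],
  [[0,0,0],0,0.72],
  [[0,0,0],0,0.8],
  [[0,0,0],0,1],
  [[0,0,0],0,1],
])

```text
time: 4.58
tool_pos: [0.5688, 0.1619, 0.1877]
ee_rot: [3.141, 0.0, 1.642]
wrist_force: [1.1, 0.9, 1.2]
width: 0.0139
finger_force: 30.0
```

Run:
```python
from bench import robot
from h import *
o=robot.get_obs();print({k:np.round(o[k],4).tolist() for k in("time","tool_pos","ee_rot","wrist_force","wrist_torque","width","finger_force")})
```

```text
{'time': 4.575, 'tool_pos': [0.5688, 0.1619, 0.1877], 'ee_rot': [3.1408, 0.0, 1.642], 'wrist_force': [1.0824, 0.9357, 1.1689], 'wrist_torque': [0.0277, -0.4693, 0.0105], 'width': 0.0139, 'finger_force': 30.0002}
```

Request:
carry_out([
  [[0,0,-0.001],0,1],
  [[0,0,-0.002],0,1],
  [[0,0,-0.004],0,1],
  [[0,0,-0.006],0,1],
  [[0,0,-0.008],0,1],
  [[0,0,-0.01],0,1],
  [[0,0,-0.0115],0,1],
  [[0,0,-0.0125],0,1],
  [[0,0,-0.0125],0,1],
  [[0,0,-0.0125],0,1],
])

```text
time: 5.82
tool_pos: [0.5684, 0.1619, 0.1999]
ee_rot: [-3.141, 0.0, 1.642]
wrist_force: [-0.5, -0.2, -3.4]
width: 0.0139
finger_force: 30.0
```

```bash
cat > st.py <<'E'
from bench import robot
from h import *
o=robot.get_obs();print({k:np.round(o[k],4).tolist() for k in("time","tool_pos","ee_rot","wrist_force","wrist_torque","width","finger_force")})
E
python3 st.py
```

```text
{'time': 5.825, 'tool_pos': [0.5684, 0.1619, 0.1999], 'ee_rot': [-3.1412, 0.0001, 1.6421], 'wrist_force': [-0.5256, -0.218, -3.3949], 'wrist_torque': [-0.0083, -0.0628, 0.0014], 'width': 0.0139, 'finger_force': 29.9992}
```

Request:
carry_out([
  [[-0.002,0,0],0,1],
  [[-0.006,0,0],0,1],
  [[-0.012,0,0],0,1],
  [[-0.019,0,0],0,1],
  [[-0.027,0,0],0,1],
  [[-0.035,0,0],0,1],
  [[-0.043,0,0],0,1],
  [[-0.049,0,0],0,1],
  [[-0.053,0,0],0,1],
  [[-0.055,0,0],0,1],
])

```text
time: 7.08
tool_pos: [0.5725, 0.1069, 0.2]
ee_rot: [3.142, -0.0, 1.642]
wrist_force: [-0.9, 0.8, -3.2]
width: 0.0137
finger_force: 30.0
```

```bash
python3 st.py
python3 - <<'E'
from bench import robot
from h import *
ims=[]
for n,(u0,u1,v0,v1) in dict(top=(250,330,160,220),side=(270,330,170,237)).items():
    s=robot.snapshot(n);ims.append(cv2.resize(s["image"][v0:v1,u0:u1],(400,300 if n=="top" else 446),interpolation=cv2.INTER_CUBIC))
ims[0]=cv2.copyMakeBorder(ims[0],0,146,0,0,cv2.BORDER_CONSTANT)
cv2.imwrite("pics/g2.png",np.hstack(ims)[:,:,::-1])
E
```

```text
{'time': 7.075, 'tool_pos': [0.5725, 0.1069, 0.2], 'ee_rot': [3.1416, -0.0, 1.6419], 'wrist_force': [-0.893, 0.7575, -3.2011], 'wrist_torque': [-0.0028, -0.0682, -0.0421], 'width': 0.0137, 'finger_force': 29.9993}
```

View pics/g2.png

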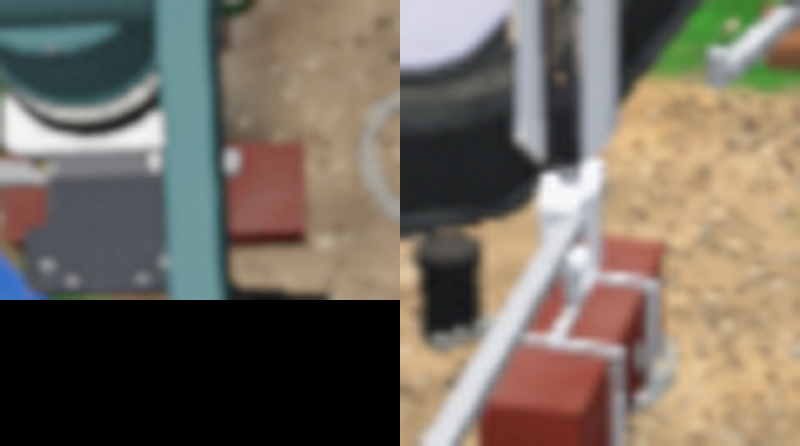

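The side crop shows the shoe raised clear above the rail, with the loop round it and the grip held between the fingers. The forces show only the hanger's weight, so I go on over the end stop.

Request:
carry_out([
  [[-0.003,0,0],0,1],
  [[-0.008,0,0],0,1],
  [[-0.015,0,0],0,1],
  [[-0.023,0,0],0,1],
  [[-0.031,0,0],0,1],
  [[-0.039,0,0],0,1],
  [[-0.047,0,0],0,1],
  [[-0.055,0,0],0,1],
  [[-0.061,0,0],0,1],
  [[-0.065,0,0],0,1],
])

```text
time: 8.43
tool_pos: [0.5771, 0.0418, 0.2]
ee_rot: [3.142, 0.0, 1.642]
wrist_force: [0.7, 0.3, -3.0]
width: 0.0141
finger_force: 30.0
```

Request:
carry_out([
  [[-0.003,0,0],0,1],
  [[-0.008,0,0],0,1],
  [[-0.014,0,0],0,1],
  [[-0.019,0,0],0,1],
  [[-0.022,0,0],0,1],
  [[-0.022,0,0],0,1],
  [[-0.022,0,0],0,1],
])

```text
time: 9.3
tool_pos: [0.5787, 0.0203, 0.2]
ee_rot: [3.142, -0.0, 1.642]
wrist_force: [0.0, -0.1, -3.3]
width: 0.0133
finger_force: 30.0
```

```bash
python3 st.py
python3 - <<'E'
from bench import robot
from h import *
import pickle
d={n:robot.snapshot(n) for n in("top","side")};pickle.dump(d,open("s1.pkl","wb"))
a=cv2.resize(d["top"]["image"][160:240,270:390],(450,300),interpolation=cv2.INTER_CUBIC)
b=cv2.resize(d["side"]["image"][145:245,270:370],(350,350),interpolation=cv2.INTER_CUBIC)
cv2.imwrite("pics/g3.png",np.hstack([cv2.copyMakeBorder(a,0,50,0,0,cv2.BORDER_CONSTANT),b])[:,:,::-1])
E
```

```text
{'time': 9.3, 'tool_pos': [0.5787, 0.0203, 0.2], 'ee_rot': [3.1416, -0.0001, 1.6421], 'wrist_force': [0.0111, -0.0552, -3.3099], 'wrist_torque': [0.0511, -0.0852, -0.0496], 'width': 0.0133, 'finger_force': 29.9992}
```

View pics/g3.png

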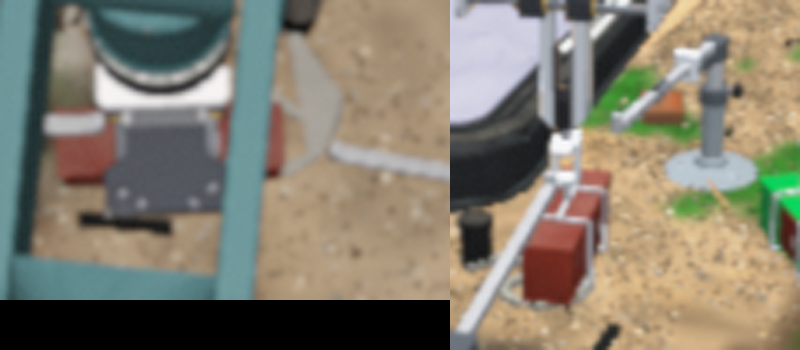

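Clear of the spray rail: in the side crop the hanger is at (565,150) and the dry rail's tip at (615,125). I turn to the dry rail's heading, drop to entry height and stop short of its tip.

Request:
carry_out([
  [[-0.004,-0.001,0.001],0,1],
  [[-0.01,-0.002,0.002],0.1,1],
  [[-0.018,-0.004,0.0035],0.3,1],
  [[-0.026,-0.006,0.005],0.5,1],
  [[-0.035,-0.008,0.0065],0.7,1],
  [[-0.044,-0.01,0.008],0.9,1],
  [[-0.053,-0.012,0.0086],1.1,1],
  [[-0.06,-0.013,0.0086],1.2,1],
  [[-0.0645,-0.0139,0.0086],1.253,1],
  [[-0.0645,-0.0139,0.0086],1.253,1],
])

```text
time: 10.65
tool_pos: [0.5694, -0.0453, 0.1915]
ee_rot: [3.141, -0.0, 1.423]
wrist_force: [-0.6, 0.1, -2.7]
width: 0.014
finger_force: 30.0
```

Request:
carry_out([
  [[0,0,0],0,1],
  [[0,0,0],0,1],
  [[0,0,0],0,1],
])

```text
time: 11.02
tool_pos: [0.5694, -0.0448, 0.1914]
ee_rot: [3.142, 0.0, 1.424]
wrist_force: [0.1, 0.0, -2.7]
width: 0.0138
finger_force: 30.0
```

```bash
python3 st.py
python3 - <<'E'
from bench import robot
from h import *
import pickle
d={n:robot.snapshot(n) for n in("top","side")};pickle.dump(d,open("s2.pkl","wb"))
o=robot.get_obs();T=o["tool_pos"]
for n,s in d.items():
    P=cloud(s)
    l,zz,N=rail(s,(.5375,-.24),(.563,-.09),.158,P);print(n,N,"ang",np.degrees(np.arctan2(l[1],l[0])).round(2),"x at -.1",(l[2]+l[0]/l[1]*(-.1-l[3])).round(4),"z",zz.round(4))
    # white shoe points of hanger
    m=(P[...,2]>.16)&(P[...,2]<.184)&(np.hypot(P[...,0]-T[0],P[...,1]-T[1])<.035)
    X=P[m];print("shoe",m.sum(),X.mean(0).round(4),X.min(0).round(4),X.max(0).round(4)) if m.any() else 0
b=cv2.resize(d["side"]["image"][135:235,285:385],(600,600),interpolation=cv2.INTER_CUBIC)
cv2.imwrite("pics/g4.png",b[:,:,::-1])
E
```

```text
{'time': 11.025, 'tool_pos': [0.5694, -0.0448, 0.1914], 'ee_rot': [3.1415, 0.0, 1.4237], 'wrist_force': [0.0682, 0.0158, -2.6672], 'wrist_torque': [-0.0312, -0.0741, 0.008], 'width': 0.0138, 'finger_force': 29.9992}
top 205 ang 81.7 x at -.1 0.5631 z 0.1585
side 72 ang 82.12 x at -.1 0.5586 z 0.1586
shoe 62 [ 0.5632 -0.0411  0.1748] [ 0.5538 -0.0714  0.1611] [ 0.5779 -0.0224  0.1829]
```

View pics/g4.png

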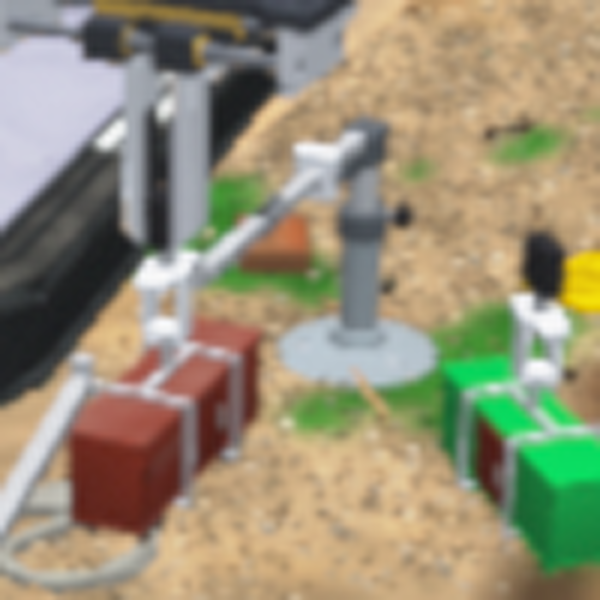

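Run:
```python
from h import *
import pickle
d=pickle.load(open("s2.pkl","rb"));s=d["side"];g=s["image"].astype(int)
T=np.array([.5694,-.0448,.1914]);yaw=1.4235;e=np.array([np.cos(yaw),np.sin(yaw),0]);n=np.array([-e[1],e[0],0])
zs=.1708  # shoe underside (camera height frame)
for r in range(178,192):print(r,g[r,304:324].min(1).tolist())
for dz in(0,-.013,-.026):
    for lat in(-.0075,0,.0075):print("loop",dz,lat,proj(s,T*[1,1,0]+[0,0,zs+dz]+e*.007+n*lat).round(1))
# rail: row-wise centroid in side between tip and keeper vs predicted axis
for a in(.06,.08,.1,.12,.135):
    print("rail axis pred",a,proj(s,T*[1,1,0]+[0,0,.1585]-e*a).round(1))
for r in range(158,184,3):print("R",r,g[r,312:342].sum(1).tolist())
```

```text
178 [30, 37, 50, 60, 107, 200, 221, 175, 149, 158, 210, 238, 233, 202, 181, 198, 208, 182, 152, 130]
179 [35, 46, 51, 82, 168, 232, 239, 218, 199, 210, 232, 243, 227, 164, 163, 179, 176, 145, 117, 96]
180 [45, 52, 61, 125, 224, 244, 245, 244, 242, 238, 237, 234, 198, 155, 150, 151, 148, 124, 86, 62]
181 [52, 60, 92, 186, 238, 245, 246, 246, 243, 229, 216, 201, 167, 151, 141, 132, 122, 96, 65, 56]
182 [57, 81, 115, 186, 221, 227, 229, 227, 218, 187, 180, 184, 167, 153, 143, 121, 97, 81, 72, 67]
183 [71, 102, 122, 149, 185, 187, 181, 191, 187, 151, 177, 185, 176, 149, 128, 116, 106, 105, 101, 90]
184 [93, 117, 122, 131, 166, 179, 172, 174, 147, 127, 170, 184, 173, 142, 120, 119, 114, 111, 113, 116]
185 [112, 121, 120, 127, 165, 178, 170, 154, 115, 118, 167, 183, 172, 138, 109, 114, 129, 128, 121, 123]
186 [118, 117, 117, 137, 174, 180, 171, 153, 114, 122, 171, 183, 169, 134, 107, 108, 120, 125, 122, 123]
187 [119, 119, 118, 134, 172, 180, 178, 179, 153, 145, 177, 183, 167, 126, 104, 106, 110, 110, 109, 115]
188 [125, 130, 129, 131, 167, 192, 217, 237, 239, 230, 211, 186, 161, 118, 89, 
[... 1467 characters left out ...]
1, 322, 347, 398, 398, 390, 389, 409, 428, 449, 484, 504, 494, 445, 358]
R 173 [152, 319, 458, 511, 511, 470, 416, 449, 419, 289, 319, 443, 566, 638, 616, 522, 417, 351, 356, 376, 388, 380, 366, 357, 413, 502, 528, 503, 429, 298]
R 176 [240, 379, 512, 535, 480, 406, 320, 388, 535, 639, 670, 631, 492, 393, 365, 358, 351, 346, 346, 351, 349, 345, 337, 332, 349, 410, 479, 509, 499, 439]
R 179 [612, 641, 703, 732, 689, 505, 501, 551, 542, 452, 374, 325, 295, 249, 232, 229, 227, 222, 221, 221, 225, 222, 224, 228, 251, 287, 312, 331, 345, 335]
R 182 [663, 572, 553, 571, 515, 468, 433, 403, 375, 348, 327, 311, 300, 297, 304, 321, 335, 340, 330, 309, 282, 261, 241, 229, 249, 257, 243, 257, 304, 334]
```

Lateral: the loop's centre and the rail agree to about 1 mm once the visible side faces are allowed for. I shift 0.7 mm toward +x and move in slowly.

Request:
carry_out([
  [[-0.002,0.0007,0],0,1],
  [[-0.005,0.0007,0],0,1],
  [[-0.009,0.0007,0],0,1],
  [[-0.013,0.0007,0],0,1],
  [[-0.017,0.0007,0],0,1],
  [[-0.021,0.0007,0],0,1],
  [[-0.024,0.0007,0],0,1],
  [[-0.026,0.0007,0],0,1],
  [[-0.027,0.0007,0],0,1],
  [[-0.027,0.0007,0],0,1],
])

```text
time: 12.38
tool_pos: [0.5661, -0.0719, 0.1914]
ee_rot: [3.142, 0.0, 1.423]
wrist_force: [-0.5, 0.1, -3.3]
width: 0.0139
finger_force: 30.0
```

Request:
carry_out([
  [[-0.001,0,0],0,1],
  [[-0.002,0,0],0,1],
  [[-0.003,0,0],0,1],
  [[-0.004,0,0],0,1],
  [[-0.005,0,0],0,1],
  [[-0.006,0,0],0,1],
  [[-0.007,0,0],0,1],
  [[-0.008,0,0],0,1],
  [[-0.009,0,0],0,1],
  [[-0.01,0,0],0,1],
])

```text
time: 13.62
tool_pos: [0.5646, -0.0818, 0.1914]
ee_rot: [3.142, 0.0, 1.423]
wrist_force: [-0.4, -0.3, -2.9]
width: 0.0136
finger_force: 30.0
```

```bash
python3 st.py
```

```text
{'time': 13.625, 'tool_pos': [0.5646, -0.0818, 0.1914], 'ee_rot': [3.1416, 0.0001, 1.4233], 'wrist_force': [-0.4065, -0.2799, -2.8538], 'wrist_torque': [0.0235, -0.07, 0.0159], 'width': 0.0136, 'finger_force': 29.9993}
```

Request:
carry_out([
  [[-0.0015,0,0],0,1],
  [[-0.003,0,0],0,1],
  [[-0.0045,0,0],0,1],
  [[-0.006,0,0],0,1],
  [[-0.0075,0,0],0,1],
  [[-0.009,0,0],0,1],
  [[-0.011,0,0],0,1],
  [[-0.013,0,0],0,1],
  [[-0.015,0,0],0,1],
  [[-0.017,0,0],0,1],
])

```text
time: 14.88
tool_pos: [0.5621, -0.0987, 0.1914]
ee_rot: [3.142, 0.0, 1.423]
wrist_force: [0.1, 0.5, -3.0]
width: 0.0135
finger_force: 30.0
```

Request:
carry_out([
  [[-0.003,0,0],0,1],
  [[-0.006,0,0],0,1],
  [[-0.01,0,0],0,1],
  [[-0.014,0,0],0,1],
  [[-0.018,0,0],0,1],
  [[-0.022,0,0],0,1],
  [[-0.026,0,0],0,1],
  [[-0.029,0,0],0,1],
  [[-0.031,0,0],0,1],
  [[-0.031,0,0],0,1],
])

```text
time: 16.12
tool_pos: [0.5576, -0.1294, 0.1914]
ee_rot: [3.142, 0.0, 1.423]
wrist_force: [0.3, -0.1, -4.7]
width: 0.0138
finger_force: 30.0
```

```bash
python3 st.py
python3 - <<'E'
from bench import robot
from h import *
import pickle
d={n:robot.snapshot(n) for n in("top","side")};pickle.dump(d,open("s3.pkl","wb"))
b=cv2.resize(d["side"]["image"][140:215,300:375],(450,450),interpolation=cv2.INTER_CUBIC)
a=cv2.resize(d["top"]["image"][180:240,330:400],(350,300),interpolation=cv2.INTER_CUBIC)
cv2.imwrite("pics/g5.png",np.hstack([cv2.copyMakeBorder(a,0,150,0,0,cv2.BORDER_CONSTANT),b])[:,:,::-1])
E
```

```text
{'time': 16.125, 'tool_pos': [0.5576, -0.1294, 0.1914], 'ee_rot': [3.1415, 0.0, 1.4232], 'wrist_force': [0.3193, -0.0616, -4.6592], 'wrist_torque': [0.0209, -0.0948, -0.017], 'width': 0.0138, 'finger_force': 29.9992}
```

View pics/g5.png

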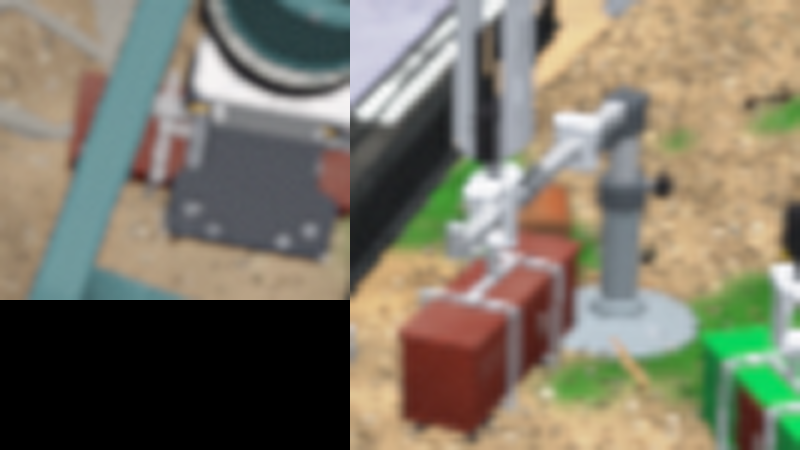

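The side crop shows the rail tip at (462,238) coming out through the loop, with the shoe at (492,185) above it and behind the end stop. Lowering gently.

Request:
carry_out([
  [[0,0,0.001],0,1],
  [[0,0,0.002],0,1],
  [[0,0,0.003],0,1],
  [[0,0,0.004],0,1],
  [[0,0,0.005],0,1],
  [[0,0,0.006],0,1],
  [[0,0,0.007],0,1],
  [[0,0,0.008],0,1],
  [[0,0,0.009],0,1],
  [[0,0,0.009],0,1],
])

```text
time: 17.48
tool_pos: [0.5575, -0.1292, 0.1822]
ee_rot: [-3.141, 0.0, 1.423]
wrist_force: [-0.3, -0.0, -3.6]
width: 0.014
finger_force: 30.0
```

```bash
python3 st.py
```

```text
{'time': 17.475, 'tool_pos': [0.5575, -0.1292, 0.1822], 'ee_rot': [-3.1414, 0.0001, 1.4234], 'wrist_force': [-0.2963, -0.0013, -3.6128], 'wrist_torque': [-0.0473, -0.0958, -0.0143], 'width': 0.014, 'finger_force': 29.9992}
```

Not down yet. I lower in 0.4 mm steps.

Request:
carry_out([
  [[0,0,0.0005],0,1],
  [[0,0,0.001],0,1],
  [[0,0,0.0015],0,1],
  [[0,0,0.002],0,1],
  [[0,0,0.002],0,1],
])

```text
time: 18.1
tool_pos: [0.5576, -0.1292, 0.1803]
ee_rot: [-3.142, 0.0, 1.423]
wrist_force: [0.0, -0.8, -3.8]
width: 0.0136
finger_force: 30.0
```

Request:
carry_out([
  [[0,0,0.0004],0,1],
  [[0,0,0.0008],0,1],
  [[0,0,0.0008],0,1],
])

```text
time: 18.48
tool_pos: [0.5576, -0.1292, 0.1795]
ee_rot: [-3.142, 0.0, 1.423]
wrist_force: [-0.0, -0.2, -3.0]
width: 0.0135
finger_force: 30.0
```

Request:
carry_out([
  [[0,0,0.0004],0,1],
  [[0,0,0.0004],0,1],
  [[0,0,0.0004],0,1],
])

```text
time: 18.85
tool_pos: [0.5576, -0.1292, 0.1792]
ee_rot: [3.142, 0.0, 1.423]
wrist_force: [0.4, -0.1, -3.1]
width: 0.0137
finger_force: 30.0
```

Request:
carry_out([
  [[0,0,0.0004],0,1],
  [[0,0,0.0004],0,1],
])

```text
time: 19.1
tool_pos: [0.5576, -0.1293, 0.1788]
ee_rot: [3.142, 0.0, 1.423]
wrist_force: [0.8, -0.1, -3.5]
width: 0.014
finger_force: 30.0
```

Request:
carry_out([
  [[0,0,0.0004],0,1],
  [[0,0,0.0004],0,1],
])

```text
time: 19.35
tool_pos: [0.5576, -0.1293, 0.1787]
ee_rot: [3.141, 0.0, 1.423]
wrist_force: [-0.4, -0.4, -0.9]
width: 0.0138
finger_force: 30.0
```

Request:
carry_out([
  [[0,0,0.0004],0,1],
  [[0,0,0.0004],0,1],
])

```text
time: 19.6
tool_pos: [0.5576, -0.1292, 0.1787]
ee_rot: [3.141, 0.0, 1.423]
wrist_force: [-0.8, 0.3, 1.7]
width: 0.0138
finger_force: 30.0
```

Seated: contact at TCP z 0.1787, with light preload. I slide along toward the keeper.

Request:
carry_out([
  [[-0.001,0,-0.0002],0,1],
  [[-0.003,0,-0.0003],0,1],
  [[-0.006,0,-0.0003],0,1],
  [[-0.009,0,-0.0003],0,1],
  [[-0.012,0,-0.0003],0,1],
  [[-0.015,0,-0.0003],0,1],
  [[-0.018,0,-0.0003],0,1],
  [[-0.021,0,-0.0003],0,1],
  [[-0.024,0,-0.0003],0,1],
  [[-0.026,0,-0.0003],0,1],
])

```text
time: 20.85
tool_pos: [0.5539, -0.155, 0.1787]
ee_rot: [3.141, -0.0, 1.423]
wrist_force: [1.6, 4.8, 4.4]
width: 0.014
finger_force: 30.0
```

```bash
python3 st.py
```

```text
{'time': 20.85, 'tool_pos': [0.5539, -0.155, 0.1787], 'ee_rot': [3.1408, -0.0003, 1.4234], 'wrist_force': [1.606, 4.8191, 4.4056], 'wrist_torque': [0.8521, -0.1984, -0.0002], 'width': 0.014, 'finger_force': 30.0011}
```

Request:
carry_out([
  [[-0.002,0,-0.0003],0,1],
  [[-0.004,0,-0.0003],0,1],
  [[-0.006,0,-0.0003],0,1],
  [[-0.008,0,-0.0003],0,1],
  [[-0.01,0,-0.0003],0,1],
  [[-0.012,0,-0.0003],0,1],
  [[-0.014,0,-0.0003],0,1],
  [[-0.016,0,-0.0003],0,1],
  [[-0.018,0,-0.0003],0,1],
  [[-0.02,0,-0.0003],0,1],
])

```text
time: 22.1
tool_pos: [0.5508, -0.1749, 0.1787]
ee_rot: [3.141, 0.0, 1.423]
wrist_force: [0.3, 4.4, 4.8]
width: 0.0139
finger_force: 30.0
```

```bash
python3 st.py
```

```text
{'time': 22.1, 'tool_pos': [0.5508, -0.1749, 0.1787], 'ee_rot': [3.1415, 0.0001, 1.4234], 'wrist_force': [0.3497, 4.3865, 4.8092], 'wrist_torque': [0.8568, -0.2148, 0.0331], 'width': 0.0139, 'finger_force': 30.001}
```

Request:
carry_out([
  [[-0.003,0,-0.0002],0,1],
  [[-0.006,0,-0.0002],0,1],
  [[-0.009,0,-0.0002],0,1],
  [[-0.012,0,-0.0002],0,1],
  [[-0.015,0,-0.0002],0,1],
  [[-0.018,0,-0.0002],0,1],
  [[-0.021,0,-0.0002],0,1],
  [[-0.024,0,-0.0002],0,1],
  [[-0.027,0,-0.0002],0,1],
  [[-0.029,0,-0.0002],0,1],
])

```text
time: 23.35
tool_pos: [0.5465, -0.2037, 0.1787]
ee_rot: [-3.141, 0.0, 1.423]
wrist_force: [0.5, 4.8, 4.4]
width: 0.0143
finger_force: 30.0
```

Request:
carry_out([
  [[-0.002,0,0],0,1],
  [[-0.004,0,0],0,1],
  [[-0.006,0,0],0,1],
  [[-0.008,0,0],0,1],
  [[-0.01,0,0],0,1],
  [[-0.012,0,0],0,1],
  [[-0.014,0,0],0,1],
  [[-0.015,0,0],0,1],
])

```text
time: 24.35
tool_pos: [0.5443, -0.2185, 0.1787]
ee_rot: [-3.142, 0.0, 1.423]
wrist_force: [1.0, 2.6, 4.5]
width: 0.0139
finger_force: 30.0
```

```bash
python3 st.py
python3 - <<'E'
from bench import robot
from h import *
import pickle
d={n:robot.snapshot(n) for n in("top","side")};pickle.dump(d,open("s4.pkl","wb"))
b=cv2.resize(d["side"]["image"][135:195,315:375],(450,450),interpolation=cv2.INTER_CUBIC)
a=cv2.resize(d["top"]["image"][180:240,370:440],(350,300),interpolation=cv2.INTER_CUBIC)
cv2.imwrite("pics/g6.png",np.hstack([cv2.copyMakeBorder(a,0,150,0,0,cv2.BORDER_CONSTANT),b])[:,:,::-1])
E
```

```text
{'time': 24.35, 'tool_pos': [0.5443, -0.2185, 0.1787], 'ee_rot': [-3.1415, 0.0002, 1.4232], 'wrist_force': [1.0163, 2.6198, 4.5253], 'wrist_torque': [0.7172, -0.1849, -0.0188], 'width': 0.0139, 'finger_force': 30.0006}
```

View pics/g6.png

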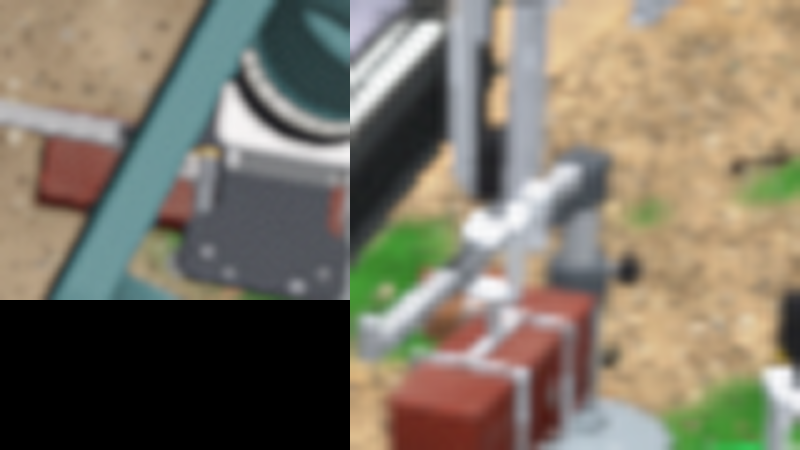

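Run:
```python
from h import *
import pickle
d=pickle.load(open("s4.pkl","rb"));d0=pickle.load(open("s0.pkl","rb"))
e=np.array([np.cos(1.4235),np.sin(1.4235)]);T=np.array([.5443,-.2185])
for n,s in d.items():
    P=cloud(s);g=s["image"].astype(int);q=(P[...,:2]-T)@e;lat=(P[...,:2]-T)@np.array([-e[1],e[0]])
    car=(g[...,0]>g[...,1]*1.6)&(g[...,0]>60)&(abs(lat)<.04)&(abs(P[...,2]-.1045)<.006)&(abs(q)<.1)
    r=(abs(lat)<.01)&(P[...,2]>.15)&(P[...,2]<.175)&(q>.05)&(q<.17)
    print(n,car.sum(),"car end",np.percentile(q[car],[0,1,99,100]).round(4),"tip",np.percentile(q[r],[98,100]).round(4))
    w=(g.min(-1)>170)&(abs(lat)<.012)&(abs(P[...,2]-.17)<.008)&(abs(q)<.06)
    print("white",w.sum(),np.percentile(q[w],[0,5,95,100]).round(4) if w.any() else 0)
# start calibration of same measure on the spray rail: car ends and grip position
s=d0["top"];P=cloud(s);g=s["image"].astype(int);e=np.array([np.cos(1.6418),np.sin(1.6418)]);T=np.array([.5688,.1619])
q=(P[...,:2]-T)@e;lat=(P[...,:2]-T)@np.array([-e[1],e[0]])
car=(g[...,0]>g[...,1]*1.6)&(g[...,0]>60)&(abs(lat)<.04)&(abs(P[...,2]-.113)<.006)&(abs(q)<.1)
print("s0 car in TCP frame",car.sum(),np.percentile(q[car],[0,1,99,100]).round(4))
```

```text
top 126 car end [0.0026 0.0168 0.0761 0.0764] tip [0.1356 0.1364]
white 1 [0.0115 0.0115 0.0115 0.0115]
side 126 car end [-0.0732 -0.0711  0.0753  0.0792] tip [0.1367 0.1381]
white 38 [-0.0405 -0.0396  0.0203  0.023 ]
s0 car in TCP frame 255 [-0.0765 -0.0763  0.0708  0.0723]
```

Fy fell from 4.8 to 2.6 N, so the keeper has sprung up behind the shoe. From the car end and rail tip, the hanger is at x ≈ 113.5. I go 2.5 mm further in and take off the preload.

Request:
carry_out([
  [[-0.0005,0,0],0,1],
  [[-0.001,0,0],0,1],
  [[-0.0015,0,0],0,1],
  [[-0.002,0,0],0,1],
  [[-0.0025,0,0],0,1],
  [[-0.0025,0,0],0,1],
])

```text
time: 25.2
tool_pos: [0.544, -0.2209, 0.1787]
ee_rot: [-3.142, 0.0, 1.423]
wrist_force: [0.4, 2.5, 2.6]
width: 0.0142
finger_force: 30.0
```

```bash
python3 st.py
```

```text
{'time': 25.2, 'tool_pos': [0.544, -0.2209, 0.1787], 'ee_rot': [-3.1416, 0.0003, 1.4232], 'wrist_force': [0.392, 2.5323, 2.6312], 'wrist_torque': [0.5719, -0.146, 0.0261], 'width': 0.0142, 'finger_force': 30.0005}
```

Request:
carry_out([
  [[0.0002,0,-0.0002],0,1],
  [[0.0003,0,-0.0004],0,1],
  [[0.0003,0,-0.0005],0,1],
  [[0.0003,0,-0.0005],0,1],
])

```text
time: 25.7
tool_pos: [0.5439, -0.2208, 0.1788]
ee_rot: [-3.141, 0.001, 1.423]
wrist_force: [1.4, 0.2, -0.2]
width: 0.0139
finger_force: 30.0
```

Request:
carry_out([
  [[0,0,0],0,0.68],
  [[0,0,0],0,0.6],
  [[0,0,0],0,0.5],
  [[0,0,0],0,0.3],
  [[0,0,0],0,0.1],
  [[0,0,0],0,0.1],
  [[0,0,0],0,0.1],
])

```text
time: 26.58
tool_pos: [0.544, -0.2205, 0.1793]
ee_rot: [3.142, 0.0, 1.423]
wrist_force: [1.0, -0.5, -0.8]
width: 0.0422
finger_force: 0.0
```

```bash
python3 st.py
```

```text
{'time': 26.575, 'tool_pos': [0.544, -0.2205, 0.1793], 'ee_rot': [3.1416, 0.0001, 1.4234], 'wrist_force': [0.9757, -0.4702, -0.83], 'wrist_torque': [-0.0347, -0.0253, 0.0068], 'width': 0.0422, 'finger_force': 0.0}
```

Released. I retract straight up, then move aside so the cameras can see.

Request:
carry_out([
  [[0,0,-0.005],0,0.1],
  [[0,0,-0.015],0,0.1],
  [[0,0,-0.03],0,0.1],
  [[0,0,-0.05],0,0.1],
  [[0,0,-0.08],0,0.1],
  [[0,0,-0.12],0,0.1],
  [[0,-0.04,-0.14],0,0.1],
  [[0,-0.09,-0.15],0,0.1],
  [[0,-0.14,-0.15],0,0.1],
  [[0,-0.18,-0.15],0,0.1],
])

```text
time: 27.82
tool_pos: [0.3645, -0.1937, 0.3313]
ee_rot: [3.139, 0.002, 1.423]
wrist_force: [-0.3, 0.3, 0.3]
width: 0.0423
finger_force: 0.0
```

Request:
carry_out([
  [[0.05,0,0],0,0.1],
  [[0.1,0,0],0,0.1],
  [[0.15,0,0],0,0.1],
  [[0.2,0,0],0,0.1],
  [[0.24,0,0],0,0.1],
  [[0.25,0,0],0,0.1],
  [[0.25,0,0],0,0.1],
])

```text
time: 28.7
tool_pos: [0.4028, 0.0532, 0.33]
ee_rot: [3.14, 0.001, 1.424]
wrist_force: [-0.6, -0.2, 0.1]
width: 0.0423
finger_force: 0.0
```

```bash
python3 st.py
python3 - <<'E'
from bench import robot
from h import *
d={n:robot.snapshot(n) for n in("top","side")}
e=np.array([np.cos(1.4235),np.sin(1.4235)]);T=np.array([.544,-.2207])
for n,s in d.items():
    P=cloud(s);g=s["image"].astype(int);q=(P[...,:2]-T)@e;lat=(P[...,:2]-T)@np.array([-e[1],e[0]])
    car=(g[...,0]>g[...,1]*1.6)&(g[...,0]>60)&(abs(lat)<.04)&(abs(P[...,2]-.1045)<.006)&(abs(q)<.1)
    r=(abs(lat)<.01)&(P[...,2]>.15)&(P[...,2]<.175)&(q>.05)&(q<.17)
    gr=(abs(lat)<.02)&(P[...,2]>.185)&(abs(q)<.04)
    print(n,"car",np.percentile(q[car],[0,100]).round(4),"tip",np.percentile(q[r],[98,100]).round(4),"grip",gr.sum(),np.percentile(q[gr],[0,100]).round(4),P[gr].mean(0).round(4))
b=cv2.resize(d["side"]["image"][135:195,315:375],(400,400),interpolation=cv2.INTER_CUBIC)
a=cv2.resize(d["top"]["image"][190:240,350:460],(400,182),interpolation=cv2.INTER_CUBIC)
c=cv2.resize(d["top"]["image"][140:290,180:480],(400,200))
cv2.imwrite("pics/g7.png",np.hstack([cv2.copyMakeBorder(np.vstack([a,c]),0,18,0,0,cv2.BORDER_CONSTANT),b])[:,:,::-1])
E
```

```text
{'time': 28.7, 'tool_pos': [0.4028, 0.0532, 0.33], 'ee_rot': [3.1404, 0.0006, 1.4243], 'wrist_force': [-0.6022, -0.2287, 0.0984], 'wrist_torque': [-0.019, -0.089, -0.0219], 'width': 0.0423, 'finger_force': 0.0}
top car [-0.0728  0.0755] tip [0.1378 0.1386] grip 101 [-0.0154  0.0152] [ 0.5421 -0.219   0.2036]
side car [-0.0712  0.0771] tip [0.1389 0.1403] grip 55 [-0.0133  0.0187] [ 0.5394 -0.2159  0.1983]
```

View pics/g7.png

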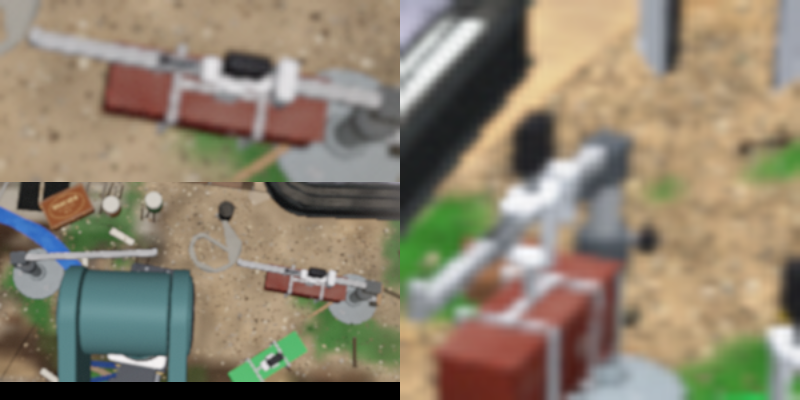

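The last picture shows the hanger hanging level in the bay: its grip at (247,66), the keeper to its left at (180,60) and the collar to its right at (288,80). Both cameras put it at x ≈ 110.5 mm, inside 107–115. Handing in.

```bash
python3 -c "
from bench import robot
print(robot.close_job())"
```

```text
the job is handed in; nothing more can be done
None
```

Job handed in: the box car's hanger hangs free in the drying bay at about x = 110.5 mm by both cameras (107–115 wanted), let go and with the arm clear, after 29 s of the 64 s; the hand-in gave no verdict.

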